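# Pack two orders of fired ware in the pottery

### The arm

A 6-joint arm with a two-finger parallel gripper is mounted at the origin on the work surface. World frame = base frame: x ahead of the robot, y to its left, z up, the work surface at z = 0. Lengths are in m, angles in rad, forces in N, time in s.
With the tool pointing down it reaches from about 0.3 to 0.85 m from the base axis. Payload 5.4 kg.
Tool frame: the origin (TCP) lies on the centre line of the jaws, within the pads' length; the fingertips stand 8 mm ahead of it and the grasp point (between the pads) lies 11 mm behind it; z points along the fingers, y is the line along which they close (so a half turn about z gives the same grasp; the last joint's range is limited). The gripper opens to 85 mm and grips with 20 to 120 N. Pads are 22 mm wide; open, the fingers measure 114 mm over their backs; the gripper's body (76 mm by 85 mm) begins 54 mm behind the grasp point. The pads swing forward as they close: fully open they stand 13 mm farther back than shut.
Start: joints at [0.948, 0.158, 1.597, -0, 1.386, -0.21], TCP at [0.231, 0.527, 0.21] pointing down, gripper open.
Joint ranges: [-2.91, 2.91], [-0.94, 2.29], [0.18, 2.7], [-1.29, 4.43], [0.17, 2.64], [-3, 3]. Speed limits (rad/s): [2.57, 2.57, 3.14, 3.14, 3.14, 3.14].

### API

Orientations are given as a rotation vector (axis times angle).
In Python, from station import observe, get_image, get_calibration, job_done gives the robot as it stands.
- The arm moves only by the tool step_arm, never from a script. Its argument "steps" is a list of rows, each a list of 3 entries, a list of its own where there are three numbers: the opening, from 0 (shut) to 1 (fully open), then the shift along the tool's x, y, z in cm, then the turn about the tool's z in units of 8 degrees (1.0 is 8 degrees). A call has 1 to 5 rows; each row shifts and turns the commanded pose from where the row before left it, along the tool's axes as they then stand; what a row does not reach is not made up. A row lasts 1/8 s, in which the tool goes at most 62.5 mm and 10.7 degrees, less where a joint would pass 70% of its speed; a pose out of reach is approached as far as the arm can. A call is refused whole if a number of a shift passes 6.25 or a number of a turn 1, either way. A call with a gripper value outside its range is refused whole. The fingers move at their own pace and stop on an object; "newtons" is the grip in N (left out, the last holds). Time passes only in rows, so rows that do not move let the fingers close. It gives the time, the measured TCP pose, the force, the opening and the grip force at its end, in the units of the state.
- observe(): the state, without advancing time (a new reading comes with each control period).
- get_image(name): name is "scene" or "top" or "wrist"; returns (picture, depth): 480x640x3 uint8, blue, green, red; 480x640 float32, m along the optical axis (not along the pixel's ray), 0 where there is no reading.
- get_calibration(name): a dict with "mtx" (3x3 intrinsics, pixels), "rvec" (rotation vector, rad) and "tvec" (3), from world to camera coordinates, as OpenCV has them; the wrist camera has in their place "tool_from_camera" (4x4, takes a point from camera to tool coordinates, whose origin is the TCP and whose axes are the flange's). Camera axes: x right, y down, z forward; pixel columns grow to the right and rows downward; lengths in m; the calibration is good to about 2 mm. A picture is of the moment at which its call begins: read the wrist's pose just before it. get_calibration takes no time and is no camera call.
- job_done(): hands the job in; it is judged then, once.
The state is a dict: "clock": time; "joint_positions": joint angles; "joint_velocities": joint speeds; "tau": joint torques, N m; "tcp_pos": TCP position; "tool_rot": TCP orientation; "contact_force": force on the tool from outside, world axes, zero at the start; "ft_torque": the same for the moment, N m; "opening": finger opening in m; "grip_force": force on a finger pad.
Only numpy, scipy, OpenCV 4.12 (cv2) and the standard library are available. Lean on these libraries where they do the work, as an engineer would, in place of code of your own. Each camera call takes 0.05 s, during which the arm holds its last target. There are 200 camera calls.

### The job

Pack the two orders of fired ware from the stock on the bench: the breakfast set (egg cup, short beaker and lidded honey jar) goes in the long carton with three wells, and the table set (square bud vase and candlestick) in the shorter carton with two wells. Stand one piece in each well, upright on its floor, setting it down rather than dropping it. The tall beaker, the ramekin and the cruet are not ordered: leave them where they stand, and let no pot fall over.

Things in the scene. Friction and masses are not known exactly. Their poses are not given: they have to be found in the camera images.
- egg_cup: Egg cup, 68 mm high: small flat foot of 42 mm diameter, thin waist, open cup 48 mm in diameter with straight sides from 42 mm up to the rim at 68 mm (take it there). About 90 g. Unglazed terracotta like all the ware; origin at the centre of its underside, z up. Round: its yaw does not matter.
- beaker: Short beaker: open straight cup without handle, 62 mm in diameter, 74 mm high, wall 4 mm. About 190 g. Unglazed terracotta like all the ware; origin at the centre of its underside, z up. Round: its yaw does not matter.
- honey_jar: Lidded honey jar: closed straight jar, 62 mm in diameter up to 58 mm, with a fixed flat lid and small round knob, 84 mm high in all. Take it by the body. About 280 g. Unglazed terracotta like all the ware; origin at the centre of its underside, z up. Round: its yaw does not matter.
- bud_vase: Square bud vase: upright block-shaped vase, 52 x 52 mm and 86 mm high, with a low shoulder and a short 22 mm round neck above, 104 mm high in all. Its flat sides are square to its own x and y axes. About 260 g. Unglazed terracotta like all the ware; origin at the centre of its underside, z up.
- candlestick: Candlestick: shallow saucer foot 68 mm in diameter and 13 mm high, with a plain upright column 30 mm in diameter up to 96 mm, open at the top for the candle. Take it by the column. About 220 g. Unglazed terracotta like all the ware; origin at the centre of its underside, z up. Round: its yaw does not matter.
- carton_three: Long open cardboard carton base with THREE wells, 280 x 96 mm outside. Wells at x = -92, 0, +92 mm, 88 x 88 mm, one row along its x. Board 4 mm thick: floor's upper side 4 mm, walls and partitions 28 mm above the table. Fixed. Origin at the centre of its underside, x along the row, y across. On the left or right of the table, x within 0.4 rad of straight ahead from the robot.
- carton_two: Shorter open cardboard carton base with TWO wells, 188 x 96 mm outside. Wells at x = -46, +46 mm, 88 x 88 mm, one row along its x. Board 4 mm thick: floor's upper side 4 mm, walls and partitions 28 mm above the table. Fixed. Origin at the centre of its underside, x along the row, y across. On the left or right of the table, x within 0.4 rad of straight ahead from the robot.
- tall_beaker: Tall beaker, not ordered, stays where it is: like the short beaker, 62 mm in diameter, but 104 mm high. Loose. Unglazed terracotta like all the ware; origin at the centre of its underside, z up.
- ramekin: Ramekin, not ordered, stays where it is: low open straight-sided dish, 66 mm in diameter, 36 mm high. Loose. Unglazed terracotta like all the ware; origin at the centre of its underside, z up.
- cruet: Cruet bottle, not ordered, stays where it is: round bottle 58 mm in diameter with sloping shoulder from 48 mm and a narrow neck, 100 mm high. Loose. Unglazed terracotta like all the ware; origin at the centre of its underside, z up.
Mind the look-alikes: they are no part of the job. Leave any blue or turquoise look-alike of the egg_cup alone.

How it is judged:
By the outcome, as a careful person would: the job done as asked, in the order asked, and still so for the second after the job is handed in, with the robot touching nothing.
It also fails if it takes over 128 s, if anything falls off the work surface, if the arm or the gripper's body presses on something with over 40 N, if the wrist force passes 120 N, or if a joint passes its speed limit or range.

## Working session

There is one attempt and no reset: what is moved stays moved. The work goes in short steps, Python scripts to look and compute and a tool call to move; the robot and the scene stay as the last step left them, time stands still between calls to the robot, and variables do not carry over. Pictures are saved under pics/ and viewed, at most 14 in all, crops included, and the job is handed in when it is done.

Besides the shell and the picture viewer there is one more tool, called after "Call:" as name(argument=value, ...), one argument or row to a line, values as JSON. step_arm: Moves the arm, as the interface text tells. Its arguments: {"type":"object","properties":{"steps":{"type":"array","items":{"type":"array"}},"newtons":{"type":"number"}},"required":["steps"]}

```bash
mkdir -p pics
python3 - <<'E'
from station import *
import cv2,numpy as np
print(observe())
for n in("top","scene"):
    im,d=get_image(n);cv2.imwrite(f"pics/{n}0.png",im);np.save(f"{n}0.npy",d);c=get_calibration(n);print(n,c)
print(get_calibration("wrist"))
E
```

```text
{'clock': 0.0, 'joint_positions': array([ 9.47915047e-01,  1.59069521e-01,  1.59821959e+00, -5.86600902e-06,
        1.38620172e+00, -2.10088848e-01]), 'joint_velocities': array([-0.00132716,  0.00134085,  0.00098733, -0.00088543,  0.00012659,
       -0.0022249 ]), 'tau': array([ 5.17058584e-05, -3.96017396e+01, -3.31420684e+01, -3.38641303e-04,
        8.65656155e-03, -9.07141924e-06]), 'tcp_pos': array([0.23030839, 0.52616817, 0.20911177]), 'tool_rot': array([-6.43660769e-01, -3.07416762e+00,  2.72977305e-03]), 'contact_force': array([ 0.65890794, -0.22733804,  0.10446481]), 'ft_torque': array([-0.02346854, -0.01983016, -0.05260287]), 'grip_force': 0.0, 'opening': 0.08500516151454843}
top {'mtx': array([[546.84327824,   0.        , 317.24786804],
       [  0.        , 546.84327824, 246.6924307 ],
       [  0.        ,   0.        ,   1.        ]]), 'rvec': array([ 2.14041513, -2.13150538,  0.15672089]), 'tvec': array([-0.01276641,  0.56224164,  0.99964545])}
scene {'mtx': array([[607.84584099,   0.        , 316.38103192],
       [  0.        , 607.84584099, 243.73819907],
       [  0.        ,   0.        ,   1.        ]]), 'rvec': array([ 2.30226073,  0.61807588, -0.22215354]), 'tvec': array([-0.48516948, -0.19011754,  1.24600977])}
{'mtx': array([[412.55122782,   0.        , 330.60715793],
       [  0.        , 412.55122782, 241.96876126],
       [  0.        ,   0.        ,   1.        ]]), 'tool_from_camera': array([[ 5.84755372e-04, -9.64444245e-01, -2.64285749e-01,
         6.71494917e-02],
       [ 9.99999783e-01,  4.84137354e-04,  4.45849847e-04,
         1.70396750e-04],
       [-3.02046716e-04, -2.64285952e-01,  9.64444319e-01,
        -1.63398136e-01],
       [ 0.00000000e+00,  0.00000000e+00,  0.00000000e+00,
         1.00000000e+00]])}
```

View pics/top0.png

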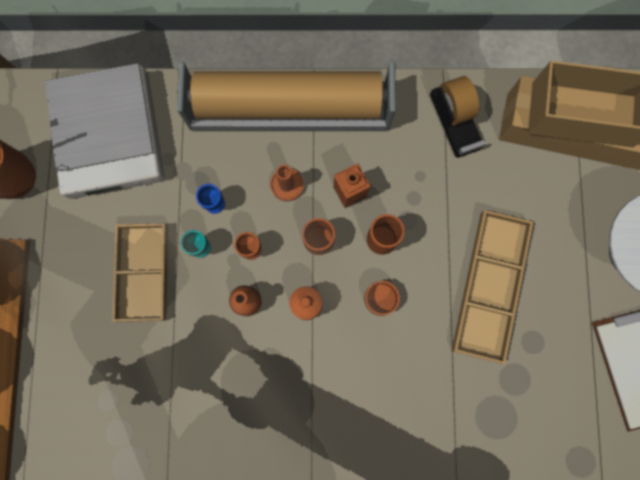

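View pics/scene0.png

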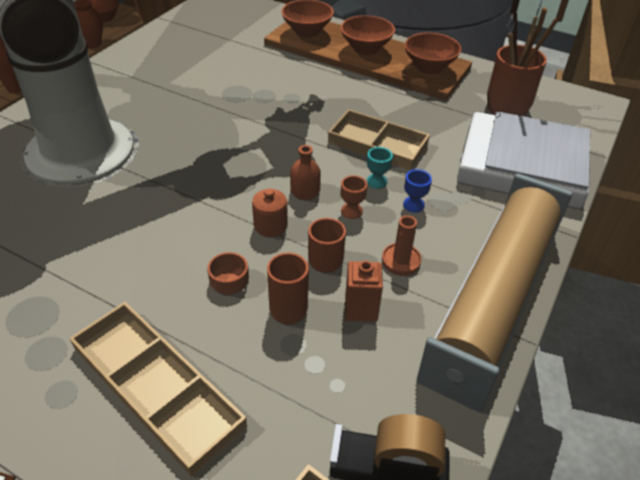

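The top view shows these candidates:
- **Egg cup:** terracotta at (248,245). The teal (194,243) and blue (209,198) ones are look-alikes.
- **Beakers:** short at (319,236), tall at (386,233).
- **Honey jar:** (306,302). It could be confused with the cruet (245,300) or the ramekin (382,297).
- **Table set:** candlestick at (287,182), vase at (352,184).
- **Cartons:** two wells at (140,272), three wells at (495,286).

The scene view agrees with all of this. Next I'll measure with depth.

```bash
cat > h.py <<'E'
import numpy as np,cv2
from station import *
def world(name,d):
    c=get_calibration(name);K=c["mtx"];v,u=np.mgrid[:480,:640]
    P=np.stack([(u-K[0,2])/K[0,0]*d,(v-K[1,2])/K[1,1]*d,d],-1)
    R=cv2.Rodrigues(c["rvec"])[0]
    return (P-c["tvec"])@R, d>0
E
python3 - <<'E'
from h import *
C={}
for n in("top","scene"):
    d=np.load(n+"0.npy");W,ok=world(n,d);C[n]=(W,ok)
W,ok=C["top"]
print("table z",np.median(W[400:440,560:590,2]),np.median(W[330:350,400:440,2]))
px=dict(egg=(248,245),beaker=(319,236),jar=(306,302),vase=(352,184),candle=(287,182),tall=(386,233),ram=(382,297),cruet=(245,300),teal=(194,243),blue=(209,198))
for k,(u,v) in px.items():
    a=W[v-24:v+25,u-24:u+25].reshape(-1,3);a=a[(a[:,2]>.012)&(a[:,2]<.15)]
    c0=np.median(a,0)[:2]
    for n in C:
        b=C[n][0][C[n][1]];b=b[(b[:,2]>.010)&(b[:,2]<.13)&(np.hypot(*(b[:,:2]-c0).T)<.05)]
        zt=np.percentile(b[:,2],99.5);t=b[b[:,2]>zt-.008]
        (cx,cy),r=cv2.minEnclosingCircle(t[:,:2].astype(np.float32))
        (ax,ay),R=cv2.minEnclosingCircle(b[:,:2].astype(np.float32))
        print(k,n,"ztop %.3f"%zt,"top c %.4f %.4f r %.3f"%(cx,cy,r),"all c %.4f %.4f r %.3f"%(ax,ay,R),len(b))
    if k=="vase":
        for n in C:
            b=C[n][0][C[n][1]];b=b[(b[:,2]>.07)&(b[:,2]<.092)&(np.hypot(*(b[:,:2]-c0).T)<.05)]
            print("vase rect",n,cv2.minAreaRect((b[:,:2]*1000).astype(np.float32)))
for k,(u0,v0,u1,v1) in dict(two=(105,212,175,330),three=(445,200,545,370)).items():
    for n in C:
        lo=W[v0:v1,u0:u1].reshape(-1,3);
        if n=="scene":
            b=C[n][0][C[n][1]];m=lo[lo[:,2]>.02].mean(0)[:2]; lo=b[(np.hypot(*(b[:,:2]-m).T)<.16)]
        b=lo[(lo[:,2]>.021)&(lo[:,2]<.034)]
        print(k,n,len(b),cv2.minAreaRect((b[:,:2]*1000).astype(np.float32)),np.percentile(b[:,2],[50,98]))
E
```

```text
table z -0.0006225134424415295 -0.0005649535337090563
egg top ztop 0.070 top c 0.5639 0.1214 r 0.024 all c 0.5639 0.1212 r 0.024 549
egg scene ztop 0.071 top c 0.5615 0.1224 r 0.026 all c 0.5616 0.1224 r 0.026 800
beaker top ztop 0.077 top c 0.5823 -0.0124 r 0.031 all c 0.5825 -0.0125 r 0.031 547
beaker scene ztop 0.077 top c 0.5817 -0.0100 r 0.032 all c 0.5826 -0.0107 r 0.033 1746
jar top ztop 0.086 top c 0.4557 0.0107 r 0.010 all c 0.4557 0.0105 r 0.031 883
jar scene ztop 0.087 top c 0.4552 0.0124 r 0.009 all c 0.4562 0.0126 r 0.034 1441
vase top ztop 0.105 top c 0.6818 -0.0750 r 0.011 all c 0.6819 -0.0747 r 0.036 1065
vase scene ztop 0.107 top c 0.6817 -0.0729 r 0.012 all c 0.6812 -0.0740 r 0.036 2013
vase rect top ((682.0950927734375, -75.19207763671875), (53.56188201904297, 52.80549621582031), 27.97174072265625)
vase rect scene ((681.5556640625, -73.96659851074219), (51.80812454223633, 54.19587326049805), 27.519922256469727)
candle top ztop 0.098 top c 0.6948 0.0521 r 0.015 all c 0.6951 0.0520 r 0.034 608
candle scene ztop 0.099 top c 0.6936 0.0537 r 0.016 all c 0.6940 0.0535 r 
[... 687 characters left out ...]
71 top c 0.6567 0.1971 r 0.024 all c 0.6567 0.1971 r 0.024 563
blue scene ztop 0.072 top c 0.6552 0.1994 r 0.026 all c 0.6552 0.1994 r 0.026 795
two top 933 ((516.036865234375, 334.40008544921875), (188.74444580078125, 98.61312103271484), 1.6359518766403198) [0.02681464 0.03120998]
two scene 1016 ((515.5142211914062, 299.7125549316406), (189.7296600341797, 180.72149658203125), 1.286112666130066) [0.02780515 0.03233939]
three top 1351 ((492.4408874511719, -349.0431823730469), (98.25897216796875, 280.4521484375), 75.98919677734375) [0.02697257 0.0312496 ]
three scene 2877 ((490.2421569824219, -345.98785400390625), (97.21966552734375, 284.10174560546875), 75.95849609375) [0.02793379 0.0312586 ]
```

Run:
```python
import cv2
im=cv2.imread("pics/top0.png")[150:330,170:420];cv2.imwrite("pics/crop1.png",cv2.resize(im,(800,576),interpolation=cv2.INTER_CUBIC))
```

```text
(no output)
```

View pics/crop1.png

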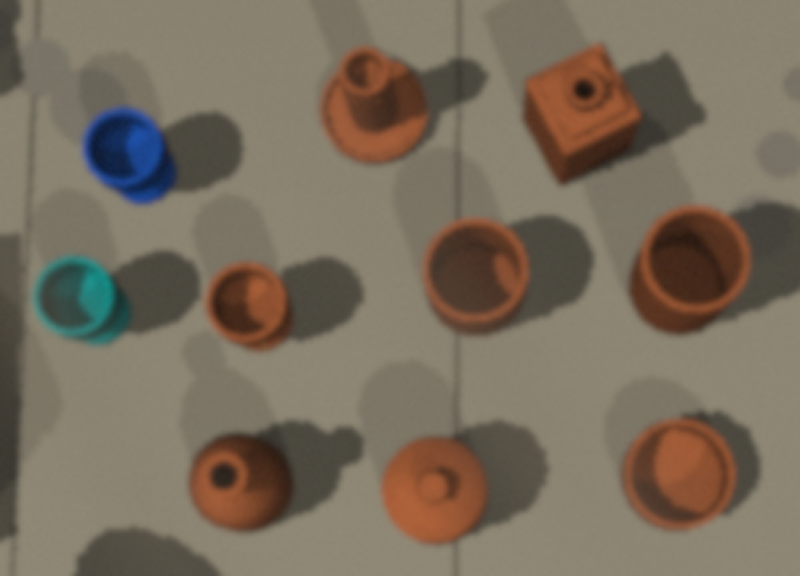

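The crop confirms the picks by height and shape: egg cup terracotta and 70 mm, short beaker 77 mm against 107 mm for the tall one, and a jar with a knob. Next I turn to line up with the long carton and hover over the egg cup.

Call:
step_arm(
  steps=[
    [1,[0,0,0],-1],
    [1,[0,0,0],-0.2],
    [1,[-4.2,-3.1,0],0],
    [1,[-4.2,-3.1,0],0],
    [1,[-4.2,-3.1,0],0],
  ],
  newtons=30,
)

```text
clock: 0.72
tcp_pos: [0.331, 0.4046, 0.2099]
tool_rot: [0.386, 3.118, -0.0]
contact_force: [1.3, 0.5, 1.5]
opening: 0.0856
grip_force: 0.0
```

Call:
step_arm(
  steps=[
    [1,[-4.2,-3.1,0],0],
    [1,[-4.2,-3.1,0],0],
    [1,[-4.2,-3.1,0],0],
    [1,[-4.2,-3.1,0],0],
    [1,[-4.2,-3.1,0],0],
  ],
)

```text
clock: 1.35
tcp_pos: [0.4972, 0.2031, 0.21]
tool_rot: [-0.387, -3.118, -0.0]
contact_force: [0.6, 1.0, 0.8]
opening: 0.0854
grip_force: 0.0
```

Call:
step_arm(
  steps=[
    [0.7,[-4.2,-3.1,0],0],
    [0.7,[-4.2,-3.1,0],0],
    [0.7,[0,0,0],0],
    [0.7,[0,0,0],0],
  ],
)

```text
clock: 1.85
tcp_pos: [0.5624, 0.1243, 0.2097]
tool_rot: [-0.386, -3.117, -0.0]
contact_force: [-0.6, -0.1, -0.3]
opening: 0.06
grip_force: 0.0
```

```bash
cat >> h.py <<'E'
from scipy.spatial.transform import Rotation as Ro
def pose():
    o=observe();R=Ro.from_rotvec(o["tool_rot"]).as_matrix();return o,np.array(o["tcp_pos"]),R
def go(x,y,z,yaw):
    "shift in tool axes after turning tool y to world angle yaw (deg)"
    o,p,R=pose();a=np.degrees(np.arctan2(R[1,1],R[0,1]));t=(a-yaw+90)%180-90
    Q=R@Ro.from_euler("z",t,degrees=True).as_matrix()
    print("p",p.round(4),"yaw %.1f"%a,"tilt z",R[:,2].round(3),"t %.2f"%o["clock"],"turn u %.2f"%(t/8),"shift cm",(100*Q.T@(np.array([x,y,z])-p)).round(2),"open %.4f"%o["opening"])
def wrist(c,r,zlo,zhi):
    o,p,R=pose();im,d=get_image("wrist");c_=get_calibration("wrist");K=c_["mtx"];T=c_["tool_from_camera"];v,u=np.mgrid[:480,:640]
    P=np.stack([(u-K[0,2])/K[0,0]*d,(v-K[1,2])/K[1,1]*d,d],-1)@T[:3,:3].T+T[:3,3]
    W=P@R.T+p;m=(d>0)&(W[...,2]>zlo)&(W[...,2]<zhi)&(np.hypot(W[...,0]-c[0],W[...,1]-c[1])<r)
    b=W[m]; print("n",len(b),"circle",cv2.minEnclosingCircle((b[:,:2]*1000).astype(np.float32)),"rect",cv2.minAreaRect((b[:,:2]*1000).astype(np.float32)),"z99",np.percentile(b[:,2],99))
    return im,W
E
python3 - <<'E'
from h import *
im,W=wrist((.563,.122),.04,.058,.08);cv2.imwrite("pics/w1.png",im)
go(.563,.122,.044,76)
E
```

```text
n 1166 circle ((562.6370239257812, 123.16231536865234), 23.890718460083008) rect ((562.5906372070312, 123.02839660644531), (46.58115005493164, 47.0371208190918), 74.68584442138672) z99 0.06908004768764645
p [0.5622 0.1248 0.2099] yaw 75.9 tilt z [-0.001  0.    -1.   ] t 1.90 turn u -0.01 shift cm [-0.16 -0.25 16.59] open 0.0599
```

View pics/w1.png

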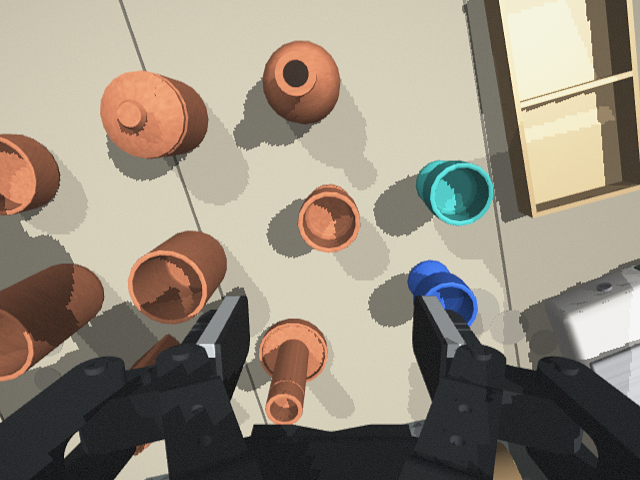

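The wrist view shows the terracotta egg cup at (330,218), centred between the jaws, with teal and blue to its right. I'll check where the fingertips really are at this opening.

Run:
```python
from h import *
o,p,R=pose();im,W=wrist((.563,.122),.04,.058,.08)
T=(W-p)@R
m=(abs(T[...,0])<.012)&(abs(T[...,1])<.06)&(T[...,2]>-.05)&(T[...,2]<.05)
b=T[m];print(len(b));
for s in(-1,1):
    q=b[b[:,1]*s>0];print(np.percentile(q,[0.5,50,99.5],axis=0).round(4))
go(.5628,.123,.044,76)
```

```text
n 1158 circle ((562.7421875, 123.00617980957031), 23.946239471435547) rect ((562.5716552734375, 123.0985107421875), (47.19824981689453, 47.222068786621094), 65.67513275146484) z99 0.06893878926793254
3728
[[-0.0105 -0.043  -0.0499]
 [ 0.0072 -0.0298 -0.0406]
 [ 0.0119 -0.0293 -0.0261]]
[[-0.0104  0.0298 -0.0499]
 [ 0.0073  0.0303 -0.0405]
 [ 0.0119  0.0436 -0.0261]]
p [0.5621 0.125  0.21  ] yaw 76.0 tilt z [-0.001  0.    -1.   ] t 1.95 turn u -0.00 shift cm [-0.13 -0.18 16.6 ] open 0.0601
```

Call:
step_arm(
  steps=[
    [0.7,[-0.13,-0.18,4],0],
    [0.7,[0,0,4],0],
    [0.7,[0,0,4],0],
    [0.7,[0,0,3],0],
    [0.7,[0,0,1],0],
  ],
)

```text
clock: 2.58
tcp_pos: [0.5615, 0.123, 0.0481]
tool_rot: [-0.382, -3.114, 0.001]
contact_force: [-0.6, -0.3, 0.0]
opening: 0.0597
grip_force: 0.0
```

Run:
```python
from h import *
o,p,R=pose();im,W=wrist((.563,.122),.03,.058,.08);cv2.imwrite("pics/w2.png",im)
T=(W-p)@R
for s in(-1,1):
    m=(T[...,0]>0)&(abs(T[...,0])<.014)&(T[...,1]*s>.028)&(T[...,1]*s<.033)&(T[...,2]<.05)
    print(m.sum(),np.percentile(T[m][:,2],[90,99,99.9]))
    m=(abs(T[...,0])<.03)&(T[...,1]*s>.022)&(T[...,1]*s<.05)
    print(np.histogram(T[m][:,2],bins=np.arange(-.1,.061,.01)))
go(.5628,.123,.044,76)
```

```text
n 5433 circle ((562.2952880859375, 119.46086120605469), 27.42046546936035) rect ((561.4356689453125, 121.44446563720703), (51.75593566894531, 48.31829833984375), 38.45133590698242) z99 0.07771135766081153
2657 [-0.02772704  0.0494898   0.04989031]
(array([1673, 1762, 3707, 1073, 1111,  991,  735,  154,   80,    5,    1,
          0,    0,    0, 4611,   91]), array([-1.00000000e-01, -9.00000000e-02, -8.00000000e-02, -7.00000000e-02,
       -6.00000000e-02, -5.00000000e-02, -4.00000000e-02, -3.00000000e-02,
       -2.00000000e-02, -1.00000000e-02, -5.55111512e-17,  1.00000000e-02,
        2.00000000e-02,  3.00000000e-02,  4.00000000e-02,  5.00000000e-02,
        6.00000000e-02]))
2481 [-0.02678028  0.04939837  0.04979293]
(array([1755, 1402, 3510, 1075, 1114,  986,  722,  172,  131,    7,    2,
          0,    0,    0, 4593,   74]), array([-1.00000000e-01, -9.00000000e-02, -8.00000000e-02, -7.00000000e-02,
       -6.00000000e-02, -5.00000000e-02, -4.00000000e-02, -3.00000000e-02,
       -2.00000000e-02, -1.00000000e-02, -5.55111512e-17,  1.00000000e-02,
        2.00000000e-02,  3.00000000e-02,  4.00000000e-02,  5.00000000e-02,
        6.00000000e-02]))
p [0.5618 0.1228 0.0481] yaw 76.0 tilt z [-0.003  0.    -1.   ] t 2.62 turn u 0.00 shift cm [-0.1   0.05  0.41] open 0.0599
```

View pics/w2.png

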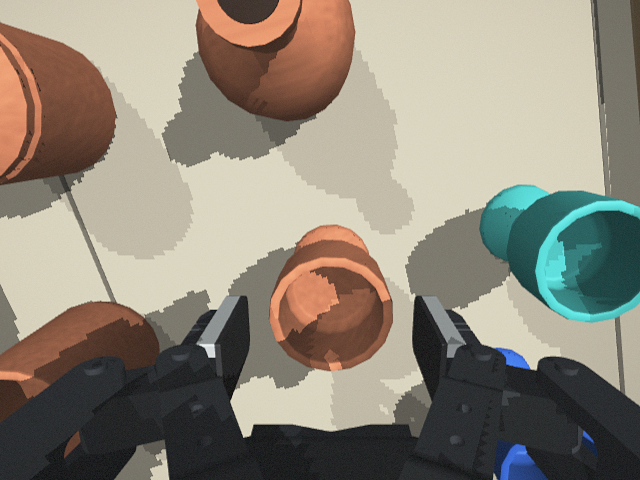

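The picture shows the cup at (331,314) between the jaws, with the fingertips at (245,297) and (415,297) apparently still above the rim. That doesn't match the stated tip offset. Closing gently at this height is a harmless test.

Call:
step_arm(
  steps=[
    [0.45,[-0.1,0.05,0],0],
    [0.45,[0,0,0],0],
    [0.45,[0,0,0],0],
    [0.45,[0,0,0],0],
  ],
  newtons=25,
)

```text
clock: 3.12
tcp_pos: [0.5651, 0.1221, 0.0507]
tool_rot: [0.384, 3.117, 0.0]
contact_force: [0.4, -0.4, -0.6]
opening: 0.0382
grip_force: 0.0
```

```bash
cat >> h.py <<'E'
def tips():
    o,p,R=pose();im,W=wrist((0.5,0),2,-.1,1);T=(W-p)@R;h=o["opening"]/2
    for s in(-1,1):
        m=(T[...,0]>-.01)&(T[...,0]<.014)&(T[...,1]*s>h-.002)&(T[...,1]*s<h+.012)&(T[...,2]<.03)
        print("open %.3f tip z"%(2*h),np.percentile(T[m][:,2],[50,99,99.8]).round(4))
    return im,W
E
python3 - <<'E'
from h import *
im,W=tips();cv2.imwrite("pics/w3.png",im)
go(.5628,.123,.044,76)
E
```

```text
n 305939 circle ((570.2237548828125, 131.1952667236328), 207.57408142089844) rect ((577.40576171875, 117.85223388671875), (380.8338317871094, 276.47198486328125), 76.03108215332031) z99 0.16182397839903648
open 0.038 tip z [-0.0542  0.0106  0.0118]
open 0.038 tip z [-0.0535  0.0111  0.0126]
p [0.565  0.1221 0.0505] yaw 75.9 tilt z [ 0.001 -0.    -1.   ] t 3.17 turn u -0.01 shift cm [0.23 0.03 0.65] open 0.0384
```

View pics/w3.png

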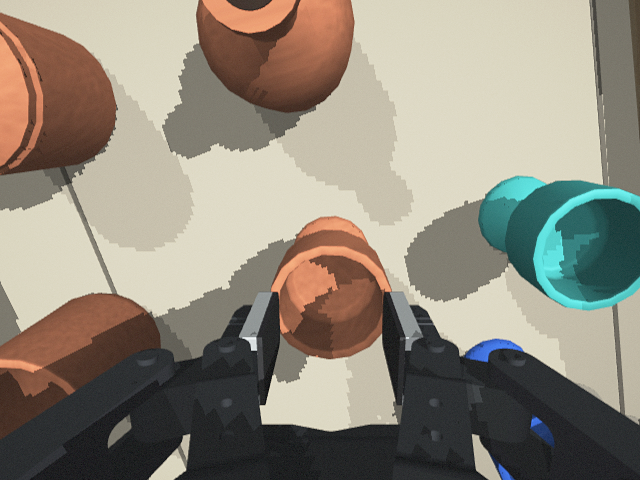

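The fingers closed over the rim without touching it, so the tips really stand about 25 mm behind the TCP. The cup stays undisturbed at (331,305). I'll reopen, go 3 cm lower and grasp.

Call:
step_arm(
  steps=[
    [0.75,[0.2,0,0],0],
    [0.75,[0,0,0],0],
    [0.75,[0,0,0],0],
    [0.75,[0,0,1.5],0],
    [0.75,[0,0,1.5],0],
  ],
)

```text
clock: 3.8
tcp_pos: [0.5624, 0.1226, 0.0187]
tool_rot: [-0.384, -3.117, 0.0]
contact_force: [0.0, -0.5, -0.3]
opening: 0.0641
grip_force: 0.0
```

Call:
step_arm(
  steps=[
    [0.4,[0,0,0],0],
    [0.4,[0,0,0],0],
    [0.4,[0,0,0],0],
    [0.4,[0,0,0],0],
  ],
)

```text
clock: 4.3
tcp_pos: [0.5632, 0.1226, 0.0205]
tool_rot: [0.384, 3.117, 0.0]
contact_force: [0.1, -0.1, -1.2]
opening: 0.0472
grip_force: 26.4
```

Gripped at 47 mm, as expected for the 48 mm cup. Lifting and carrying it to the far well of the long carton.

Call:
step_arm(
  steps=[
    [0.4,[0,0,-1],0],
    [0.4,[0,0,-2.5],0],
    [0.4,[0,0,-4],0],
    [0.4,[0,0,-4],0],
    [0.4,[0,0,-2.5],0],
  ],
)

```text
clock: 4.92
tcp_pos: [0.564, 0.1227, 0.1636]
tool_rot: [0.384, 3.114, 0.001]
contact_force: [0.3, -0.8, -1.4]
opening: 0.0477
grip_force: 26.4
```

Call:
step_arm(
  steps=[
    [0.4,[-0.6,-2,0],0],
    [0.4,[-1.1,-3.9,0],0],
    [0.4,[-1.1,-3.9,0],0],
    [0.4,[-1.1,-3.9,0],0],
    [0.4,[-1.1,-3.9,0],0],
  ],
)

```text
clock: 5.55
tcp_pos: [0.5674, -0.0625, 0.1588]
tool_rot: [-0.385, -3.116, 0.0]
contact_force: [-0.3, -0.1, -0.3]
opening: 0.0472
grip_force: 26.4
```

Call:
step_arm(
  steps=[
    [0.4,[-1.1,-3.9,0],0],
    [0.4,[-1.1,-3.9,0],0],
    [0.4,[-1.1,-3.9,0],0],
    [0.4,[-1.1,-3.9,0],0],
    [0.4,[-1.1,-3.9,0],0],
  ],
)

```text
clock: 6.18
tcp_pos: [0.5731, -0.2647, 0.1586]
tool_rot: [-0.385, -3.116, -0.001]
contact_force: [0.2, -0.6, -0.3]
opening: 0.0471
grip_force: 26.4
```

Call:
step_arm(
  steps=[
    [0.4,[-1.1,-3.9,0],0],
    [0.4,[-1.1,-3.9,0],0],
    [0.4,[-0.6,-2,0],0],
    [0.4,[0,0,0],0],
    [0.4,[0,0,0],0],
  ],
)

```text
clock: 6.8
tcp_pos: [0.5773, -0.3638, 0.1591]
tool_rot: [-0.384, -3.116, -0.002]
contact_force: [-0.2, -0.0, -0.7]
opening: 0.0472
grip_force: 26.4
```

Run:
```python
from h import *
im,W=tips();cv2.imwrite("pics/w4.png",im)
m=(W[...,2]>.021)&(W[...,2]<.034)&(abs(W[...,0]-.49)<.18)&(W[...,1]<-.24)&(W[...,1]>-.45)
print("carton",cv2.minAreaRect((W[m][:,:2]*1000).astype(np.float32)))
go(.5808,-.3703,.0245,76)
```

```text
n 305992 circle ((613.5130615234375, -365.6443176269531), 304.38690185546875) rect ((628.749267578125, -367.13470458984375), (543.8958129882812, 413.49615478515625), 75.51697540283203) z99 0.27045552888551194
open 0.047 tip z [-0.0597 -0.0276 -0.0247]
open 0.047 tip z [-0.0595 -0.0274 -0.0242]
carton ((529.340576171875, -357.47393798828125), (96.34931182861328, 199.9368438720703), 76.01026153564453)
p [ 0.5776 -0.3635  0.1595] yaw 76.0 tilt z [-0.001  0.001 -1.   ] t 6.85 turn u -0.00 shift cm [-0.49 -0.59 13.5 ] open 0.0475
```

View pics/w4.png

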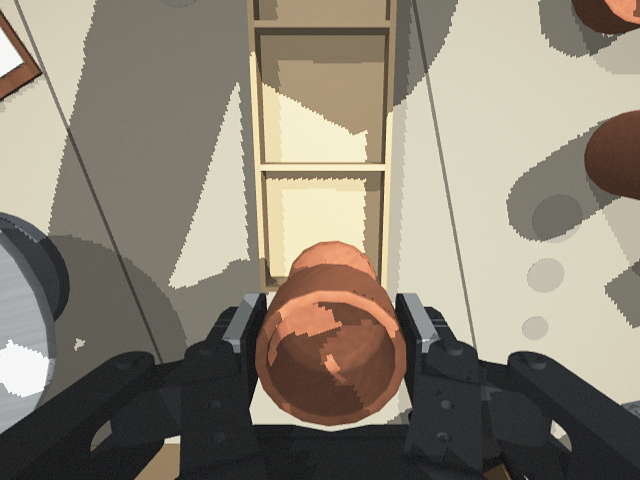

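The wrist view shows the cup held upright at (331,355), lined up over the far well, with the carton axis as measured. I'll correct 5–6 mm sideways and lower it.

Call:
step_arm(
  steps=[
    [0.4,[-0.5,-0.6,2],0],
    [0.4,[0,0,3.5],0],
    [0.4,[0,0,3.5],0],
    [0.4,[0,0,2.5],0],
    [0.4,[0,0,1.2],0],
  ],
)

```text
clock: 7.48
tcp_pos: [0.5801, -0.37, 0.0296]
tool_rot: [-0.383, -3.114, -0.004]
contact_force: [-0.2, 0.5, -1.8]
opening: 0.0473
grip_force: 26.4
```

Call:
step_arm(
  steps=[
    [0.4,[0,0,0.4],0],
    [0.4,[0,0,0.1],0],
    [0.4,[0,0,0],0],
    [0.4,[0,0,0],0],
  ],
)

```text
clock: 7.98
tcp_pos: [0.5818, -0.3721, 0.0291]
tool_rot: [0.384, 3.117, -0.002]
contact_force: [-0.1, -0.3, -0.6]
opening: 0.0475
grip_force: 26.4
```

Run:
```python
from h import *
go(.5808,-.3703,.0245,76)
```

```text
p [ 0.5818 -0.3721  0.0291] yaw 75.9 tilt z [ 0.001 -0.001 -1.   ] t 7.97 turn u -0.01 shift cm [0.15 0.15 0.46] open 0.0475
```

Call:
step_arm(
  steps=[
    [0.4,[0.1,0.1,0.2],0],
    [0.4,[0,0,0.1],0],
    [0.4,[0,0,0],0],
  ],
)

```text
clock: 8.35
tcp_pos: [0.5805, -0.3703, 0.0249]
tool_rot: [-0.384, -3.118, -0.0]
contact_force: [-0.1, 0.2, -0.1]
opening: 0.0475
grip_force: 26.4
```

Call:
step_arm(
  steps=[
    [0.4,[0,0,0.1],0],
    [0.4,[0,0,0.05],0],
    [0.4,[0,0,0],0],
  ],
)

```text
clock: 8.72
tcp_pos: [0.5806, -0.3704, 0.0235]
tool_rot: [-0.384, -3.118, -0.0]
contact_force: [-0.1, -0.5, -1.0]
opening: 0.0472
grip_force: 26.4
```

Call:
step_arm(
  steps=[
    [0.4,[0,0,0.05],0],
    [0.4,[0,0,0],0],
  ],
)

```text
clock: 8.98
tcp_pos: [0.5806, -0.3704, 0.023]
tool_rot: [-0.384, -3.118, -0.0]
contact_force: [0.3, 0.2, 0.3]
opening: 0.0473
grip_force: 26.4
```

Call:
step_arm(
  steps=[
    [0.4,[0,0,0.1],0],
    [0.4,[0,0,0],0],
  ],
)

```text
clock: 9.22
tcp_pos: [0.5806, -0.3704, 0.022]
tool_rot: [-0.384, -3.118, -0.0]
contact_force: [0.3, -0.2, -0.6]
opening: 0.047
grip_force: 26.4
```

Call:
step_arm(
  steps=[
    [0.4,[0,0,0.05],0],
    [0.4,[0,0,0],0],
  ],
)

```text
clock: 9.48
tcp_pos: [0.5807, -0.3705, 0.0217]
tool_rot: [0.384, 3.118, -0.0]
contact_force: [0.8, -0.0, -0.6]
opening: 0.047
grip_force: 26.4
```

Run:
```python
from h import *
for i in range(2):
    o,p,R=pose();im,W=wrist((.5807,-.3705),.026,.05,.09)
    print(o["tcp_pos"].round(4),o["contact_force"].round(1))
    m=(np.hypot(W[...,0]-.5807,W[...,1]+.3705)<.0255)&(W[...,2]<.079);print(np.percentile(W[m][:,2],[90,95,98,99.5]))
    m=(np.hypot(W[...,0]-.549,W[...,1]+.3625)<.008);print("floor",np.median(W[m][:,2]))
```

```text
n 14899 circle ((580.6907958984375, -370.49298095703125), 25.997482299804688) rect ((582.5545043945312, -370.85516357421875), (51.043880462646484, 47.77504348754883), 74.96139526367188) z99 0.08316953964980883
[ 0.5807 -0.3705  0.0217] [ 0.8 -0.  -0.6]
[0.07176375 0.07224588 0.07325043 0.07771679]
floor 0.003537988209369231
n 14848 circle ((580.6755981445312, -370.4912414550781), 25.98820686340332) rect ((582.57958984375, -370.8406982421875), (50.926334381103516, 47.920406341552734), 75.0171127319336) z99 0.08320620352462067
[ 0.5807 -0.3705  0.0217] [ 0.5 -0.2 -0.9]
[0.07174244 0.07221925 0.07326676 0.0774689 ]
floor 0.0035587264470986237
```

Call:
step_arm(
  steps=[
    [0.4,[0,0,0.05],0],
    [0.4,[0,0,0.05],0],
    [0.4,[0,0,0],0],
  ],
)

```text
clock: 9.95
tcp_pos: [0.581, -0.3705, 0.0216]
tool_rot: [0.384, 3.117, -0.0]
contact_force: [-0.9, 1.6, 5.6]
opening: 0.0473
grip_force: 26.9
```

It's seated, with contact at 5.6 N. Release, rise, and move over the short beaker.

Call:
step_arm(
  steps=[
    [0.65,[0,0,0],0],
    [0.65,[0,0,0],0],
    [0.65,[0,0,-2],0],
    [0.65,[0,0,-4],0],
    [0.7,[0,0,-5],0],
  ],
)

```text
clock: 10.58
tcp_pos: [0.5802, -0.3701, 0.1321]
tool_rot: [-0.384, -3.117, -0.001]
contact_force: [0.3, -0.6, 1.0]
opening: 0.0599
grip_force: 0.0
```

Call:
step_arm(
  steps=[
    [0.95,[0,0,-5],0],
    [0.95,[1.1,4.35,0],0],
    [0.95,[1.1,4.35,0],0],
    [0.95,[1.1,4.35,0],0],
    [0.95,[1.1,4.35,0],0],
  ],
)

```text
clock: 11.2
tcp_pos: [0.5804, -0.1898, 0.1823]
tool_rot: [0.384, 3.116, -0.001]
contact_force: [0.8, 0.5, -0.4]
opening: 0.0812
grip_force: 0.0
```

Call:
step_arm(
  steps=[
    [0.95,[1.1,4.35,0],0],
    [0.95,[1.1,4.35,0],0],
    [0.95,[1.1,4.35,0],0],
    [0.95,[1.1,4.35,0],0],
    [0.95,[0,0,0],0],
  ],
)

```text
clock: 11.82
tcp_pos: [0.5799, -0.0088, 0.1822]
tool_rot: [0.378, 3.117, 0.001]
contact_force: [-0.5, -0.3, -1.0]
opening: 0.0811
grip_force: 0.0
```

Run:
```python
from h import *
im,W=tips()
for c,r,z in(((.582,-.0115),.04,.068),((.5807,-.3705),.04,.066)):
    m=(np.hypot(W[...,0]-c[0],W[...,1]-c[1])<r)&(W[...,2]>z)&(W[...,2]<z+.015)
    if m.sum(): print(m.sum(),cv2.minEnclosingCircle((W[m][:,:2]*1000).astype(np.float32)))
go(.582,-.0115,.013,76)
t,d=get_image("top");W,ok=world("top",d);c=(.5807,-.3705)
m=(np.hypot(W[...,0]-c[0],W[...,1]-c[1])<.04)&(W[...,2]>.06)&(W[...,2]<.09)
print("egg",m.sum(),cv2.minEnclosingCircle((W[m][:,:2]*1000).astype(np.float32)),np.percentile(W[m][:,2],98))
```

```text
n 305998 circle ((628.6522827148438, -65.13184356689453), 352.4173278808594) rect ((613.6824951171875, -42.946014404296875), (627.2100219726562, 425.391845703125), 79.37484741210938) z99 0.29418043829230195
open 0.081 tip z [-0.0693 -0.0342 -0.0327]
open 0.081 tip z [-0.0692 -0.0342 -0.0327]
1736 ((581.4420776367188, -11.410299301147461), 30.980804443359375)
p [ 0.5801 -0.0106  0.182 ] yaw 76.1 tilt z [ 0.002 -0.001 -1.   ] t 11.88 turn u 0.01 shift cm [-0.17 -0.04 16.9 ] open 0.0807
egg 250 ((584.3578491210938, -370.9524230957031), 24.32482147216797) 0.07450582130013354
```

Egg cup stands at its place, upright. Now descend on the beaker.

Call:
step_arm(
  steps=[
    [0.95,[-0.12,-0.05,4.5],0],
    [0.95,[0,0,5],0],
    [0.95,[0,0,4],0],
    [0.95,[0,0,2.4],0],
    [0.95,[0,0,1],0],
  ],
)

```text
clock: 12.55
tcp_pos: [0.58, -0.0135, 0.0104]
tool_rot: [-0.387, -3.116, 0.0]
contact_force: [1.4, 0.0, 1.0]
opening: 0.0808
grip_force: 0.0
```

Call:
step_arm(
  steps=[
    [0.95,[0,0,0],0],
    [0.6,[0,0,0],0],
    [0.6,[0,0,0],0],
    [0.6,[0,0,0],0],
    [0.6,[0,0,0],0],
  ],
  newtons=35,
)

```text
clock: 13.18
tcp_pos: [0.5826, -0.0128, 0.0136]
tool_rot: [0.383, 3.114, -0.001]
contact_force: [0.5, 0.0, 6.2]
opening: 0.0606
grip_force: 38.7
```

Call:
step_arm(
  steps=[
    [0.6,[0,0,-1],0],
    [0.6,[0,0,-3],0],
    [0.6,[0,0,-4.5],0],
    [0.6,[0,0,-4],0],
    [0.6,[0,0,-2],0],
  ],
)

```text
clock: 13.8
tcp_pos: [0.5817, -0.0123, 0.1597]
tool_rot: [0.383, 3.115, -0.0]
contact_force: [1.0, -0.6, -1.1]
opening: 0.0609
grip_force: 38.6
```

Call:
step_arm(
  steps=[
    [0.6,[0.1,-2,0],0],
    [0.6,[0.1,-3.9,0],0],
    [0.6,[0.1,-3.9,0],0],
    [0.6,[0.1,-3.9,0],0],
    [0.6,[0.1,-3.9,0],0],
  ],
)

```text
clock: 14.42
tcp_pos: [0.531, -0.1833, 0.1547]
tool_rot: [-0.385, -3.115, -0.002]
contact_force: [-0.4, -0.8, -1.5]
opening: 0.0611
grip_force: 38.6
```

Call:
step_arm(
  steps=[
    [0.6,[0.1,-3.9,0],0],
    [0.6,[0.1,-3.9,0],0],
    [0.6,[0.1,-3.9,0],0],
    [0.6,[0,-3.9,0],0],
    [0.6,[0,-1.5,0],0],
  ],
)

```text
clock: 15.05
tcp_pos: [0.4865, -0.3487, 0.1548]
tool_rot: [-0.388, -3.115, -0.002]
contact_force: [0.9, -0.1, -1.9]
opening: 0.0608
grip_force: 38.7
```

Call:
step_arm(
  steps=[
    [0.6,[0,0,0],0],
    [0.6,[0,0,0],0],
  ],
)

```text
clock: 15.3
tcp_pos: [0.4887, -0.3457, 0.156]
tool_rot: [-0.383, -3.117, -0.002]
contact_force: [-0.1, -0.0, -1.3]
opening: 0.0606
grip_force: 38.6
```

Run:
```python
from h import *
go(.4915,-.348,.018,76)
```

```text
p [ 0.4887 -0.3457  0.156 ] yaw 76.0 tilt z [-0.001  0.001 -1.   ] t 15.30 turn u -0.00 shift cm [-0.34 -0.18 13.8 ] open 0.0606
```

Call:
step_arm(
  steps=[
    [0.6,[-0.3,-0.2,2],0],
    [0.6,[0,0,4],0],
    [0.6,[0,0,4],0],
    [0.6,[0,0,2.5],0],
    [0.6,[0,0,0.8],0],
  ],
)

```text
clock: 15.92
tcp_pos: [0.4899, -0.3472, 0.0203]
tool_rot: [-0.382, -3.114, -0.006]
contact_force: [-0.5, -1.1, -1.0]
opening: 0.0608
grip_force: 38.6
```

Call:
step_arm(
  steps=[
    [0.6,[0,0,0.2],0],
    [0.6,[0,0,0],0],
    [0.6,[0,0,0],0],
  ],
)

```text
clock: 16.3
tcp_pos: [0.492, -0.3503, 0.0229]
tool_rot: [0.384, 3.116, -0.002]
contact_force: [0.4, -0.2, -0.8]
opening: 0.061
grip_force: 38.7
```

Call:
step_arm(
  steps=[
    [0.6,[0,0,0.1],0],
    [0.6,[0,0,0.1],0],
    [0.6,[0,0,0],0],
  ],
)

```text
clock: 16.68
tcp_pos: [0.4911, -0.3495, 0.0195]
tool_rot: [-0.384, -3.118, -0.0]
contact_force: [-0.5, 0.2, -2.3]
opening: 0.0608
grip_force: 38.7
```

Call:
step_arm(
  steps=[
    [0.6,[0,0,0.1],0],
    [0.6,[0,0,0],0],
  ],
)

```text
clock: 16.92
tcp_pos: [0.4911, -0.3495, 0.0185]
tool_rot: [-0.384, -3.118, -0.0]
contact_force: [0.3, -1.1, -1.5]
opening: 0.0612
grip_force: 38.7
```

Call:
step_arm(
  steps=[
    [0.6,[0,0,0.1],0],
    [0.6,[0,0,0],0],
  ],
)

```text
clock: 17.18
tcp_pos: [0.4913, -0.3496, 0.0177]
tool_rot: [0.384, 3.118, -0.0]
contact_force: [0.1, -0.3, -0.6]
opening: 0.0611
grip_force: 38.7
```

Call:
step_arm(
  steps=[
    [0.6,[0,0,0.05],0],
    [0.6,[0,0,0],0],
  ],
)

```text
clock: 17.42
tcp_pos: [0.4913, -0.3497, 0.0176]
tool_rot: [0.384, 3.118, -0.0]
contact_force: [-1.5, 1.3, 4.7]
opening: 0.0608
grip_force: 39.1
```

Call:
step_arm(
  steps=[
    [0.85,[0,0,0],0],
    [0.85,[0,0,0],0],
    [0.85,[0,0,-2],0],
    [0.85,[0,0,-4],0],
    [0.85,[0,0,-5],0],
  ],
)

```text
clock: 18.05
tcp_pos: [0.4909, -0.3493, 0.1288]
tool_rot: [-0.384, -3.117, -0.001]
contact_force: [1.0, -1.1, 0.1]
opening: 0.0726
grip_force: 0.0
```

Call:
step_arm(
  steps=[
    [0.95,[0,0,-5],0],
    [0.95,[1.5,4.25,0],0],
    [0.95,[1.5,4.25,0],0],
    [0.95,[1.5,4.25,0],0],
    [0.95,[1.5,4.25,0],0],
  ],
)

```text
clock: 18.68
tcp_pos: [0.4744, -0.169, 0.1787]
tool_rot: [0.384, 3.116, -0.001]
contact_force: [-0.0, -0.6, 0.4]
opening: 0.0811
grip_force: 0.0
```

Call:
step_arm(
  steps=[
    [0.95,[1.5,4.25,0],0],
    [0.95,[1.5,4.25,0],0],
    [0.95,[1.5,4.25,0],0],
    [0.95,[1.5,4.25,0],0],
    [0.95,[0,0,0],0],
  ],
)

```text
clock: 19.3
tcp_pos: [0.4573, 0.0116, 0.1784]
tool_rot: [0.377, 3.117, 0.0]
contact_force: [0.3, 0.8, 0.6]
opening: 0.0808
grip_force: 0.0
```

Run:
```python
from h import *
wrist((.456,.0115),.038,.05,.066)
go(.456,.0115,.004,76)
t,d=get_image("top");W,ok=world("top",d);cv2.imwrite("pics/top2.png",t)
for c in((.5807,-.3705),(.4915,-.348)):
    m=(np.hypot(W[...,0]-c[0],W[...,1]-c[1])<.04)&(W[...,2]>.06)&(W[...,2]<.09)
    print(m.sum(),cv2.minEnclosingCircle((W[m][:,:2]*1000).astype(np.float32)),np.percentile(W[m][:,2],98))
```

```text
n 1723 circle ((454.2592468261719, 11.92762565612793), 30.854995727539062) rect ((453.8451843261719, 12.081485748291016), (60.167293548583984, 60.26155471801758), 29.03750991821289) z99 0.0659679172047008
p [0.4577 0.0101 0.1784] yaw 76.1 tilt z [ 0.002 -0.001 -1.   ] t 19.35 turn u 0.01 shift cm [ 0.24  0.1  17.44] open 0.0812
254 ((584.3846435546875, -371.73370361328125), 24.637928009033203) 0.07465137874517543
399 ((492.2525634765625, -349.4825134277344), 31.747282028198242) 0.08010403589847419
```

View pics/top2.png

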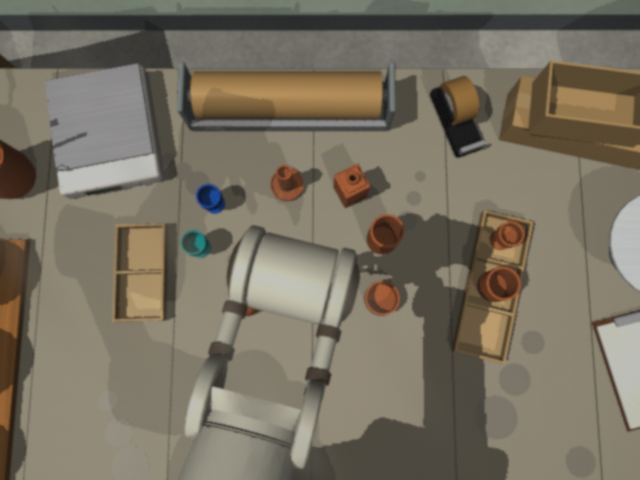

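The top view shows the egg cup (509,235) and beaker (501,284) standing in their wells and everything else in place. Now the jar.

Call:
step_arm(
  steps=[
    [0.95,[0.3,0.1,4.5],0],
    [0.95,[0,0,5],0],
    [0.95,[0,0,4],0],
    [0.95,[0,0,2.7],0],
    [0.95,[0,0,1.1],0],
  ],
)

```text
clock: 20.02
tcp_pos: [0.454, 0.0101, 0.003]
tool_rot: [-0.387, -3.115, -0.0]
contact_force: [0.7, -0.8, 1.0]
opening: 0.081
grip_force: 0.0
```

Call:
step_arm(
  steps=[
    [0.95,[0,0,0],0],
    [0.95,[0,0,0],0],
    [0.6,[0,0,0],0],
    [0.6,[0,0,0],0],
    [0.6,[0,0,0],0],
  ],
  newtons=45,
)

```text
clock: 20.65
tcp_pos: [0.456, 0.0109, 0.0055]
tool_rot: [0.384, 3.116, -0.0]
contact_force: [-1.3, 0.8, 5.3]
opening: 0.0604
grip_force: 50.0
```

Call:
step_arm(
  steps=[
    [0.6,[0,0,0],0],
    [0.6,[0,0,0],0],
  ],
)

```text
clock: 20.9
tcp_pos: [0.4559, 0.0109, 0.0055]
tool_rot: [0.384, 3.116, -0.0]
contact_force: [-1.0, 0.8, 5.7]
opening: 0.0607
grip_force: 50.0
```

Call:
step_arm(
  steps=[
    [0.6,[0,0,-1],0],
    [0.6,[0,0,-3],0],
    [0.6,[0,0,-4.5],0],
    [0.6,[0,0,-4],0],
    [0.6,[0,0,-2],0],
  ],
)

```text
clock: 21.52
tcp_pos: [0.4557, 0.0109, 0.152]
tool_rot: [0.383, 3.114, -0.001]
contact_force: [0.6, 0.3, -1.2]
opening: 0.0605
grip_force: 49.9
```

Call:
step_arm(
  steps=[
    [0.6,[-0.3,-2,0],0],
    [0.6,[-0.3,-3.9,0],0],
    [0.6,[-0.35,-3.9,0],0],
    [0.6,[-0.35,-3.9,0],0],
    [0.6,[-0.35,-3.9,0],0],
  ],
)

```text
clock: 22.15
tcp_pos: [0.4273, -0.1646, 0.1494]
tool_rot: [-0.384, -3.118, -0.0]
contact_force: [0.4, 0.2, -2.7]
opening: 0.0605
grip_force: 49.9
```

Call:
step_arm(
  steps=[
    [0.6,[-0.35,-3.9,0],0],
    [0.6,[-0.35,-3.9,0],0],
    [0.6,[-0.35,-3.9,0],0],
    [0.6,[-0.3,-3,0],0],
    [0.6,[0,-1.5,0],0],
  ],
)

```text
clock: 22.78
tcp_pos: [0.4012, -0.3251, 0.1493]
tool_rot: [-0.386, -3.118, -0.0]
contact_force: [-0.0, 0.3, -2.6]
opening: 0.0606
grip_force: 49.9
```

Call:
step_arm(
  steps=[
    [0.6,[0,0,0],0],
    [0.6,[0,0,0],0],
  ],
)

```text
clock: 23.02
tcp_pos: [0.4018, -0.3229, 0.1489]
tool_rot: [-0.383, -3.118, -0.002]
contact_force: [0.3, 0.2, -1.7]
opening: 0.0605
grip_force: 49.9
```

Run:
```python
from h import *
go(.4022,-.3262,.0115,76)
```

```text
p [ 0.4018 -0.3229  0.1489] yaw 76.0 tilt z [-0.     0.001 -1.   ] t 23.02 turn u -0.00 shift cm [-0.12 -0.33 13.74] open 0.0605
```

Call:
step_arm(
  steps=[
    [0.6,[-0.1,-0.3,2],0],
    [0.6,[0,0,4],0],
    [0.6,[0,0,4],0],
    [0.6,[0,0,2.3],0],
    [0.6,[0,0,0.9],0],
  ],
)

```text
clock: 23.65
tcp_pos: [0.4015, -0.3252, 0.0157]
tool_rot: [-0.382, -3.116, -0.004]
contact_force: [1.1, 0.3, -2.8]
opening: 0.0608
grip_force: 49.8
```

Call:
step_arm(
  steps=[
    [0.6,[0,0,0.2],0],
    [0.6,[0,0,0],0],
    [0.6,[0,0,0],0],
  ],
)

```text
clock: 24.02
tcp_pos: [0.4026, -0.328, 0.0162]
tool_rot: [0.384, 3.117, -0.002]
contact_force: [0.1, -0.6, -2.3]
opening: 0.0605
grip_force: 49.8
```

Call:
step_arm(
  steps=[
    [0.6,[0,0,0.1],0],
    [0.6,[0,0,0.1],0],
    [0.6,[0,0,0],0],
  ],
)

```text
clock: 24.4
tcp_pos: [0.4019, -0.3272, 0.013]
tool_rot: [-0.384, -3.118, -0.0]
contact_force: [0.1, 0.3, -1.6]
opening: 0.0607
grip_force: 49.9
```

Call:
step_arm(
  steps=[
    [0.6,[0,0,0.1],0],
    [0.6,[0,0,0.1],0],
    [0.6,[0,0,0],0],
  ],
)

```text
clock: 24.78
tcp_pos: [0.4019, -0.3271, 0.011]
tool_rot: [-0.384, -3.118, -0.0]
contact_force: [-0.5, -0.5, -2.8]
opening: 0.0605
grip_force: 49.9
```

Call:
step_arm(
  steps=[
    [0.6,[0,0,0.05],0],
    [0.6,[0,0,0],0],
  ],
)

```text
clock: 25.02
tcp_pos: [0.402, -0.3273, 0.0106]
tool_rot: [0.384, 3.118, 0.0]
contact_force: [-1.1, -0.9, -2.5]
opening: 0.0605
grip_force: 49.9
```

Call:
step_arm(
  steps=[
    [0.6,[0,0,0.05],0],
    [0.6,[0,0,0],0],
  ],
)

```text
clock: 25.28
tcp_pos: [0.402, -0.3272, 0.0101]
tool_rot: [-0.384, -3.118, -0.0]
contact_force: [0.5, 0.2, -3.4]
opening: 0.0604
grip_force: 49.9
```

Call:
step_arm(
  steps=[
    [0.6,[0,0,0.05],0],
    [0.6,[0,0,0],0],
  ],
)

```text
clock: 25.52
tcp_pos: [0.402, -0.3273, 0.0096]
tool_rot: [0.384, 3.118, -0.0]
contact_force: [0.2, 0.8, -2.4]
opening: 0.0601
grip_force: 49.9
```

Call:
step_arm(
  steps=[
    [0.6,[0,0,0.05],0],
    [0.6,[0,0,0],0],
  ],
)

```text
clock: 25.78
tcp_pos: [0.402, -0.3273, 0.0095]
tool_rot: [-0.384, -3.118, -0.0]
contact_force: [-2.6, 2.1, 4.6]
opening: 0.0607
grip_force: 50.6
```

Jar seated. Release, rise, turn square to the vase and move over it.

Call:
step_arm(
  steps=[
    [0.85,[0,0,0],0],
    [0.85,[0,0,0],0],
    [0.85,[0,0,-2],0],
    [0.85,[0,0,-4],0],
    [0.85,[0,0,-5],0],
  ],
)

```text
clock: 26.4
tcp_pos: [0.4014, -0.3266, 0.1193]
tool_rot: [-0.384, -3.117, -0.002]
contact_force: [0.8, -0.4, -0.0]
opening: 0.0729
grip_force: 0.0
```

Call:
step_arm(
  steps=[
    [0.85,[0,0,-5],-1],
    [0.85,[0,0,-2],-1],
    [0.85,[0,0,0],-1],
    [0.85,[0,0,0],-1],
    [0.85,[0,0,0],-1],
  ],
)

```text
clock: 27.02
tcp_pos: [0.402, -0.3273, 0.1891]
tool_rot: [-0.712, 3.06, -0.001]
contact_force: [0.2, 0.4, -0.1]
opening: 0.0725
grip_force: 0.0
```

Call:
step_arm(
  steps=[
    [0.85,[0,0,0],-0.25],
    [0.85,[-4.5,1.1,0],0],
    [0.85,[-4.5,1.1,0],0],
    [0.85,[-4.5,1.1,0],0],
    [0.85,[-4.5,1.1,0],0],
  ],
)

```text
clock: 27.65
tcp_pos: [0.5415, -0.203, 0.1891]
tool_rot: [-0.756, 3.049, -0.001]
contact_force: [1.3, -0.7, -0.3]
opening: 0.0727
grip_force: 0.0
```

Call:
step_arm(
  steps=[
    [0.85,[-4.5,1.1,0],0],
    [0.85,[-4.5,1.1,0],0],
    [0.85,[-4.5,1.1,0],0],
    [0.85,[-4.5,1.1,0],0],
    [0.85,[0,0,0],0],
  ],
)

```text
clock: 28.28
tcp_pos: [0.6802, -0.0782, 0.1883]
tool_rot: [-0.762, 3.048, 0.001]
contact_force: [-1.2, -1.1, -0.3]
opening: 0.0724
grip_force: 0.0
```

Run:
```python
from h import *
wrist((.682,-.0745),.042,.07,.092)
go(.682,-.0745,.0245,118)
```

```text
n 4431 circle ((680.7000732421875, -74.57617950439453), 34.972206115722656) rect ((680.8673095703125, -74.38414001464844), (51.76247787475586, 52.08549118041992), 27.814050674438477) z99 0.09196167987586186
p [ 0.6792 -0.0798  0.1884] yaw 118.0 tilt z [-0.001 -0.    -1.   ] t 28.32 turn u -0.00 shift cm [-0.51  0.33 16.39] open 0.0725
```

Call:
step_arm(
  steps=[
    [0.85,[-0.4,0.35,2],0],
    [0.85,[0,0,2],0],
    [0.85,[0,0,0],0],
    [0.85,[0,0,0],0],
  ],
)

```text
clock: 28.82
tcp_pos: [0.6804, -0.0763, 0.149]
tool_rot: [0.757, -3.049, -0.0]
contact_force: [-0.6, -0.2, 0.4]
opening: 0.0724
grip_force: 0.0
```

Call:
step_arm(
  steps=[
    [0.85,[0,0,4],0],
    [0.85,[0,0,4],0],
    [0.85,[0,0,3],0],
    [0.85,[0,0,1.2],0],
    [0.85,[0,0,0],0],
  ],
)

```text
clock: 29.45
tcp_pos: [0.6808, -0.076, 0.0274]
tool_rot: [-0.758, 3.049, -0.0]
contact_force: [1.2, -0.5, -0.8]
opening: 0.0728
grip_force: 0.0
```

Call:
step_arm(
  steps=[
    [0.85,[0,0,0],0],
    [0.5,[0,0,0],0],
    [0.5,[0,0,0],0],
    [0.5,[0,0,0],0],
    [0.5,[0,0,0],0],
  ],
)

```text
clock: 30.08
tcp_pos: [0.6817, -0.0759, 0.029]
tool_rot: [-0.758, 3.047, -0.002]
contact_force: [-1.3, 1.6, 6.1]
opening: 0.0515
grip_force: 47.2
```

Call:
step_arm(
  steps=[
    [0.5,[0,0,-1],0],
    [0.5,[0,0,-3],0],
    [0.5,[0,0,-4.5],0],
    [0.5,[0,0,-4.5],0],
    [0.5,[0,0,-2],0],
  ],
)

```text
clock: 30.7
tcp_pos: [0.682, -0.0763, 0.1807]
tool_rot: [-0.758, 3.044, -0.004]
contact_force: [0.3, -0.3, -1.7]
opening: 0.051
grip_force: 47.6
```

Call:
step_arm(
  steps=[
    [0.5,[0,0,0],0.9],
    [0.5,[0,0,0],0.9],
    [0.5,[0,0,0],0.8],
    [0.5,[0,0,0],0.7],
    [0.5,[0.9,1.9,0],0],
  ],
)

```text
clock: 31.32
tcp_pos: [0.6704, -0.0579, 0.1752]
tool_rot: [0.038, -3.139, -0.0]
contact_force: [0.1, -0.1, -2.2]
opening: 0.0514
grip_force: 47.7
```

Call:
step_arm(
  steps=[
    [0.5,[1.8,3.8,0],0],
    [0.5,[1.8,3.8,0],0],
    [0.5,[1.8,3.8,0],0],
    [0.5,[1.8,3.8,0],0],
    [0.5,[1.8,3.8,0],0],
  ],
)

```text
clock: 31.95
tcp_pos: [0.5744, 0.1315, 0.1756]
tool_rot: [0.042, -3.139, -0.0]
contact_force: [-0.4, -0.6, -2.2]
opening: 0.0516
grip_force: 47.7
```

Call:
step_arm(
  steps=[
    [0.5,[1.8,3.8,0],0],
    [0.5,[1.8,3.8,0],0],
    [0.5,[1.8,3.8,0],0],
    [0.5,[1.8,3.8,0],0],
    [0.5,[1.8,3.8,0],0],
  ],
)

```text
clock: 32.58
tcp_pos: [0.4794, 0.3187, 0.1757]
tool_rot: [0.042, -3.139, 0.001]
contact_force: [0.6, -0.6, -1.7]
opening: 0.0512
grip_force: 47.7
```

Call:
step_arm(
  steps=[
    [0.5,[0.9,1.6,0],0],
    [0.5,[0,0,0],0],
    [0.5,[0,0,0],0],
  ],
)

```text
clock: 32.95
tcp_pos: [0.472, 0.3325, 0.1767]
tool_rot: [0.041, -3.141, 0.001]
contact_force: [-0.3, -0.9, -1.4]
opening: 0.0516
grip_force: 47.6
```

Run:
```python
from h import *
im,W=tips();cv2.imwrite("pics/w5.png",im)
m=(W[...,2]>.021)&(W[...,2]<.034)&(abs(W[...,0]-.516)<.15)&(abs(W[...,1]-.334)<.065)
print("carton",cv2.minAreaRect((W[m][:,:2]*1000).astype(np.float32)))
go(.470,.3330,.036,91.6)
```

```text
n 305934 circle ((546.1845092773438, 323.9757385253906), 333.0323181152344) rect ((531.373291015625, 323.603271484375), (437.1297607421875, 617.9068603515625), 1.5620006322860718) z99 0.28807960904449464
open 0.052 tip z [-0.062  -0.0331 -0.0306]
open 0.052 tip z [-0.0617 -0.0334 -0.0312]
carton ((453.26312255859375, 334.02618408203125), (65.27217102050781, 96.16996765136719), 1.4982575178146362)
p [0.4722 0.3325 0.1769] yaw 91.5 tilt z [-0.    -0.001 -1.   ] t 33.00 turn u -0.02 shift cm [ 0.21  0.07 14.09] open 0.0513
```

View pics/w5.png

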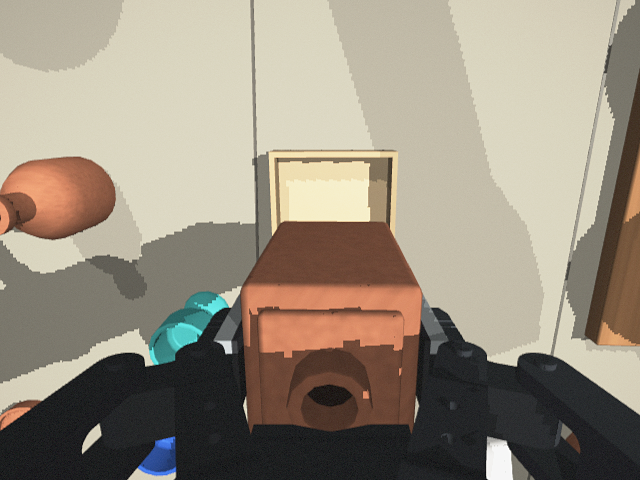

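The vase is held square and upright at (331,340), above the near well of the short carton. Lowering it.

Call:
step_arm(
  steps=[
    [0.5,[0.2,0.1,2],0],
    [0.5,[0,0,4],0],
    [0.5,[0,0,4],0],
    [0.5,[0,0,2.3],0],
    [0.5,[0,0,1],0],
  ],
)

```text
clock: 33.62
tcp_pos: [0.4692, 0.3332, 0.0425]
tool_rot: [0.04, -3.139, 0.002]
contact_force: [-0.1, 0.2, -2.6]
opening: 0.0515
grip_force: 47.6
```

Call:
step_arm(
  steps=[
    [0.5,[0,0,0.2],0],
    [0.5,[0,0,0],0],
    [0.5,[0,0,0],0],
  ],
)

```text
clock: 34.0
tcp_pos: [0.4704, 0.3349, 0.0434]
tool_rot: [-0.042, 3.139, 0.001]
contact_force: [1.0, -0.3, -1.9]
opening: 0.0513
grip_force: 47.6
```

Call:
step_arm(
  steps=[
    [0.5,[0,0,0.1],0],
    [0.5,[0,0,0.1],0],
    [0.5,[0,0,0],0],
  ],
)

```text
clock: 34.38
tcp_pos: [0.4693, 0.3346, 0.04]
tool_rot: [0.043, -3.141, 0.0]
contact_force: [-0.5, -0.1, -2.0]
opening: 0.0515
grip_force: 47.6
```

Call:
step_arm(
  steps=[
    [0.5,[0,0,0.2],0],
    [0.5,[0,0,0.2],0],
    [0.5,[0,0,0],0],
  ],
)

```text
clock: 34.75
tcp_pos: [0.4692, 0.3345, 0.0358]
tool_rot: [0.042, -3.141, 0.0]
contact_force: [0.2, -0.3, -3.3]
opening: 0.0513
grip_force: 47.6
```

Call:
step_arm(
  steps=[
    [0.5,[0,0,0.1],0],
    [0.5,[0,0,0.1],0],
    [0.5,[0,0,0],0],
  ],
)

```text
clock: 35.12
tcp_pos: [0.4694, 0.3346, 0.034]
tool_rot: [0.042, -3.141, 0.0]
contact_force: [-0.3, -0.2, -1.9]
opening: 0.0515
grip_force: 47.6
```

Call:
step_arm(
  steps=[
    [0.5,[0,0,0.05],0],
    [0.5,[0,0,0],0],
  ],
)

```text
clock: 35.38
tcp_pos: [0.4694, 0.3346, 0.0336]
tool_rot: [0.043, -3.141, 0.0]
contact_force: [-0.4, 0.9, -2.1]
opening: 0.0516
grip_force: 47.6
```

Call:
step_arm(
  steps=[
    [0.5,[0,0,0.05],0],
    [0.5,[0,0,0],0],
  ],
)

```text
clock: 35.62
tcp_pos: [0.4695, 0.3346, 0.0331]
tool_rot: [-0.042, 3.141, 0.0]
contact_force: [0.0, 0.0, -1.7]
opening: 0.0516
grip_force: 47.6
```

Call:
step_arm(
  steps=[
    [0.5,[0,0,0.05],0],
    [0.5,[0,0,0],0],
  ],
)

```text
clock: 35.88
tcp_pos: [0.4696, 0.3347, 0.033]
tool_rot: [-0.042, 3.141, -0.0]
contact_force: [-1.2, -0.5, 2.2]
opening: 0.0513
grip_force: 47.9
```

Call:
step_arm(
  steps=[
    [0.5,[0,0,0.05],0],
    [0.5,[0,0,0],0],
  ],
)

```text
clock: 36.12
tcp_pos: [0.4697, 0.3347, 0.033]
tool_rot: [-0.043, 3.141, -0.0]
contact_force: [-2.7, -1.3, 5.8]
opening: 0.0517
grip_force: 48.3
```

Call:
step_arm(
  steps=[
    [0.75,[0,0,0],0],
    [0.75,[0,0,0],0],
    [0.75,[0,0,-2],0],
    [0.75,[0,0,-4],0],
    [0.75,[0,0,-5],0],
  ],
)

```text
clock: 36.75
tcp_pos: [0.469, 0.3344, 0.1438]
tool_rot: [0.042, -3.141, 0.0]
contact_force: [0.9, 0.0, 1.3]
opening: 0.0642
grip_force: 0.0
```

Call:
step_arm(
  steps=[
    [0.75,[0,0,-5.5],0],
    [0.7,[-2.7,-3.6,0],0],
    [0.7,[-2.7,-3.6,0],0],
    [0.7,[-2.7,-3.6,0],0],
    [0.7,[-2.7,-3.6,0],0],
  ],
)

```text
clock: 37.38
tcp_pos: [0.5825, 0.1925, 0.1989]
tool_rot: [-0.043, 3.139, 0.0]
contact_force: [0.6, 0.4, -0.1]
opening: 0.0598
grip_force: 0.0
```

Call:
step_arm(
  steps=[
    [0.7,[-2.7,-3.6,0],0],
    [0.7,[-2.7,-3.6,0],0],
    [0.7,[-2.7,-3.6,0],0],
    [0.7,[-2.7,-3.6,0],0],
    [0.7,[0,0,0],0],
  ],
)

```text
clock: 38.0
tcp_pos: [0.6947, 0.0494, 0.1982]
tool_rot: [-0.036, 3.14, -0.001]
contact_force: [-0.8, -0.2, -0.1]
opening: 0.0596
grip_force: 0.0
```

Run:
```python
from h import *
im,W=wrist((.6945,.053),.03,.085,.11)
go(.694,.053,.028,91.6)
```

```text
n 916 circle ((694.0940551757812, 53.151607513427734), 14.987115859985352) rect ((694.0687866210938, 53.0213737487793), (29.604015350341797, 28.886905670166016), 1.2587573528289795) z99 0.09678418113637564
p [0.6938 0.0513 0.1981] yaw 91.4 tilt z [ 0.001  0.    -1.   ] t 38.05 turn u -0.02 shift cm [-0.    0.17 17.01] open 0.0594
```

Call:
step_arm(
  steps=[
    [0.7,[0,0.17,4],0],
    [0.7,[0,0,3],0],
    [0.7,[0,0,0],0],
    [0.7,[0,0,0],0],
  ],
)

```text
clock: 38.55
tcp_pos: [0.6939, 0.0549, 0.1294]
tool_rot: [-0.044, 3.139, -0.0]
contact_force: [0.1, -0.5, 0.5]
opening: 0.0599
grip_force: 0.0
```

Call:
step_arm(
  steps=[
    [0.7,[0,0,4],0],
    [0.7,[0,0,3.5],0],
    [0.7,[0,0,1.7],0],
    [0.7,[0,0,0.8],0],
    [0.7,[0,0,0],0],
  ],
)

```text
clock: 39.17
tcp_pos: [0.694, 0.0542, 0.0283]
tool_rot: [-0.042, 3.14, -0.0]
contact_force: [0.4, -0.4, 0.1]
opening: 0.0598
grip_force: 0.0
```

Call:
step_arm(
  steps=[
    [0.7,[0,0,0],0],
    [0.25,[0,0,0],0],
    [0.25,[0,0,0],0],
    [0.25,[0,0,0],0],
    [0.25,[0,0,0],0],
  ],
)

```text
clock: 39.8
tcp_pos: [0.6937, 0.0541, 0.0279]
tool_rot: [-0.042, 3.14, -0.0]
contact_force: [-0.0, -1.6, 4.0]
opening: 0.029
grip_force: 44.2
```

Call:
step_arm(
  steps=[
    [0.25,[0,0,0],0],
    [0.25,[0,0,0],0],
  ],
)

```text
clock: 40.05
tcp_pos: [0.6937, 0.0541, 0.0278]
tool_rot: [-0.042, 3.14, -0.0]
contact_force: [-0.5, -0.2, 5.2]
opening: 0.0294
grip_force: 44.5
```

Call:
step_arm(
  steps=[
    [0.25,[0,0,-1],0],
    [0.25,[0,0,-3],0],
    [0.25,[0,0,-4.5],0],
    [0.25,[0,0,-4.5],0],
    [0.25,[0,0,-2],0],
  ],
)

```text
clock: 40.67
tcp_pos: [0.6941, 0.0543, 0.18]
tool_rot: [-0.043, 3.138, -0.0]
contact_force: [1.5, -0.4, -3.0]
opening: 0.0292
grip_force: 44.7
```

Call:
step_arm(
  steps=[
    [0.25,[0.8,1.8,0],0],
    [0.25,[1.55,3.55,0],0],
    [0.25,[1.55,3.55,0],0],
    [0.25,[1.55,3.55,0],0],
    [0.25,[1.55,3.55,0],0],
  ],
)

```text
clock: 41.3
tcp_pos: [0.6154, 0.2143, 0.1733]
tool_rot: [0.043, -3.135, 0.0]
contact_force: [-0.1, 0.4, -2.8]
opening: 0.0294
grip_force: 44.7
```

Call:
step_arm(
  steps=[
    [0.25,[1.55,3.55,0],0],
    [0.25,[1.55,3.55,0],0],
    [0.25,[1.55,3.55,0],0],
    [0.25,[0.8,1.8,0],0],
    [0.25,[0,0,0],0],
  ],
)

```text
clock: 41.92
tcp_pos: [0.5592, 0.3361, 0.1752]
tool_rot: [0.046, -3.138, 0.002]
contact_force: [0.8, -0.5, -2.0]
opening: 0.0287
grip_force: 44.8
```

Call:
step_arm(
  steps=[
    [0.25,[0,0,0],0],
    [0.25,[0,0,0],0],
  ],
)

```text
clock: 42.18
tcp_pos: [0.5616, 0.3341, 0.1769]
tool_rot: [0.04, -3.141, 0.001]
contact_force: [-0.1, -0.1, -1.6]
opening: 0.0291
grip_force: 44.8
```

Run:
```python
from h import *
im,W=wrist((.470,.3340),.045,.07,.095);cv2.imwrite("pics/w6.png",im)
go(.5612,.3355,.035,91.6)
```

```text
n 4314 circle ((470.23211669921875, 336.483642578125), 35.209983825683594) rect ((469.8344421386719, 336.23162841796875), (51.757572174072266, 52.09917449951172), 1.4818060398101807) z99 0.0949787612378134
p [0.5616 0.3342 0.177 ] yaw 91.5 tilt z [ 0. -0. -1.] t 42.23 turn u -0.02 shift cm [ 0.04  0.14 14.2 ] open 0.0292
```

View pics/w6.png

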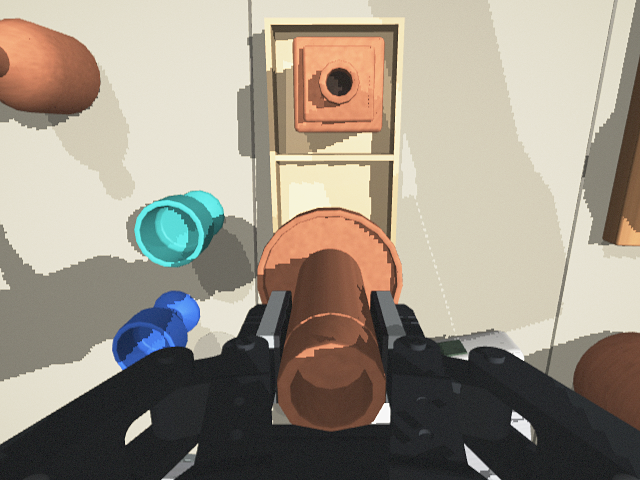

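The vase stands square in the near well at (340,85), and the candlestick hangs upright above the far one. Lowering.

Call:
step_arm(
  steps=[
    [0.25,[0,0.1,2],0],
    [0.25,[0,0,4],0],
    [0.25,[0,0,3],0],
    [0.25,[0,0,1],0],
    [0.25,[0,0,0],0],
  ],
)

```text
clock: 42.85
tcp_pos: [0.5605, 0.336, 0.0762]
tool_rot: [0.042, -3.14, 0.001]
contact_force: [-0.1, 0.2, -1.9]
opening: 0.029
grip_force: 44.7
```

Call:
step_arm(
  steps=[
    [0.25,[0,0,1.5],0],
    [0.25,[0,0,1.5],0],
    [0.25,[0,0,0.7],0],
    [0.25,[0,0,0.2],0],
    [0.25,[0,0,0],0],
  ],
)

```text
clock: 43.48
tcp_pos: [0.5611, 0.3363, 0.0382]
tool_rot: [-0.042, 3.141, 0.0]
contact_force: [-0.0, -0.4, -2.5]
opening: 0.0289
grip_force: 44.8
```

Call:
step_arm(
  steps=[
    [0.25,[0,0,0.1],0],
    [0.25,[0,0,0],0],
  ],
)

```text
clock: 43.72
tcp_pos: [0.5612, 0.3364, 0.0374]
tool_rot: [-0.042, 3.141, 0.0]
contact_force: [0.1, -1.0, -2.0]
opening: 0.0295
grip_force: 44.8
```

Call:
step_arm(
  steps=[
    [0.25,[0,0,0.15],0],
    [0.25,[0,0,0.15],0],
    [0.25,[0,0,0],0],
  ],
)

```text
clock: 44.1
tcp_pos: [0.5607, 0.3362, 0.0338]
tool_rot: [0.043, -3.141, 0.0]
contact_force: [-0.2, -0.2, -2.4]
opening: 0.0295
grip_force: 44.8
```

Call:
step_arm(
  steps=[
    [0.25,[0,0,0.1],0],
    [0.25,[0,0,0],0],
  ],
)

```text
clock: 44.35
tcp_pos: [0.5609, 0.3363, 0.033]
tool_rot: [0.043, -3.141, 0.0]
contact_force: [-0.6, -1.4, -2.2]
opening: 0.0293
grip_force: 44.8
```

Call:
step_arm(
  steps=[
    [0.25,[0,0,0.1],0],
    [0.25,[0,0,0],0],
  ],
)

```text
clock: 44.6
tcp_pos: [0.5609, 0.3363, 0.032]
tool_rot: [0.042, -3.141, -0.0]
contact_force: [-0.2, -0.2, -3.2]
opening: 0.0288
grip_force: 44.8
```

Call:
step_arm(
  steps=[
    [0.25,[0,0,0.05],0],
    [0.25,[0,0,0],0],
  ],
)

```text
clock: 44.85
tcp_pos: [0.5611, 0.3363, 0.0319]
tool_rot: [-0.043, 3.141, -0.0]
contact_force: [-1.3, -0.8, -0.0]
opening: 0.0288
grip_force: 45.1
```

Call:
step_arm(
  steps=[
    [0.25,[0,0,0.05],0],
    [0.25,[0,0,0],0],
  ],
)

```text
clock: 45.1
tcp_pos: [0.5612, 0.3363, 0.0319]
tool_rot: [-0.043, 3.141, -0.0]
contact_force: [-2.9, -2.4, 5.1]
opening: 0.0292
grip_force: 45.5
```

Seated. Release, rise clear, and check everything.

Call:
step_arm(
  steps=[
    [0.55,[0,0,0],0],
    [0.55,[0,0,0],0],
    [0.55,[0,0,-2],0],
    [0.55,[0,0,-4],0],
    [0.55,[0,0,-5],0],
  ],
)

```text
clock: 45.72
tcp_pos: [0.5605, 0.3361, 0.1427]
tool_rot: [0.042, -3.14, 0.0]
contact_force: [0.3, 1.0, 0.9]
opening: 0.0473
grip_force: 0.0
```

Call:
step_arm(
  steps=[
    [0.55,[0,0,-5],0],
    [0.55,[0,0,-3],0],
    [0.55,[5,0,0],0],
    [0.55,[5,0,0],0],
    [0.55,[5,0,0],0],
  ],
)

```text
clock: 46.35
tcp_pos: [0.4099, 0.3323, 0.2227]
tool_rot: [-0.042, 3.139, 0.002]
contact_force: [0.3, 0.7, 0.9]
opening: 0.047
grip_force: 0.0
```

Call:
step_arm(
  steps=[
    [0.55,[3,3,0],0],
    [0.55,[3,3,0],0],
    [0.55,[0,0,0],0],
    [0.55,[0,0,0],0],
  ],
)

```text
clock: 46.85
tcp_pos: [0.35, 0.3906, 0.2221]
tool_rot: [-0.043, 3.14, 0.001]
contact_force: [0.8, -0.3, -0.5]
opening: 0.0469
grip_force: 0.0
```

Run:
```python
from h import *
for n in("top","scene"):
    im,d=get_image(n);cv2.imwrite(f"pics/{n}9.png",im);W,ok=world(n,d);b=W[ok]
    for k,c,h in(("egg",(.581,-.371),.068),("beaker",(.4915,-.349),.074),("jar",(.402,-.327),.084),("vase",(.470,.336),.104),("candle",(.561,.336),.096),("tall",(.583,-.136),.104),("ram",(.466,-.133),.036),("cruet",(.46,.127),.1),("teal",(.567,.223),.068),("blue",(.656,.198),.068)):
        t=b[(np.hypot(*(b[:,:2]-c).T)<.045)&(abs(b[:,2]-h)<.012)]
        if len(t)>9: print(n,k,"top+%.3f"%(np.percentile(t[:,2],98)-h),[round(x) for x in cv2.minEnclosingCircle((t[:,:2]*1000).astype(np.float32))[0]])
```

```text
top egg top+0.007 [585, -371]
top beaker top+0.007 [491, -350]
top jar top+0.005 [402, -327]
top vase top+0.005 [471, 331]
top candle top+0.006 [562, 335]
top tall top+0.003 [584, -137]
top ram top+0.003 [467, -134]
top cruet top+0.003 [461, 126]
top teal top+0.003 [567, 223]
top blue top+0.003 [657, 197]
scene egg top+0.007 [584, -369]
scene beaker top+0.007 [491, -349]
scene jar top+0.006 [403, -327]
scene vase top+0.007 [470, 334]
scene candle top+0.008 [564, 337]
scene tall top+0.003 [584, -135]
scene ram top+0.003 [465, -132]
scene cruet top+0.005 [459, 129]
scene teal top+0.004 [567, 224]
scene blue top+0.003 [657, 198]
```

View pics/scene9.png

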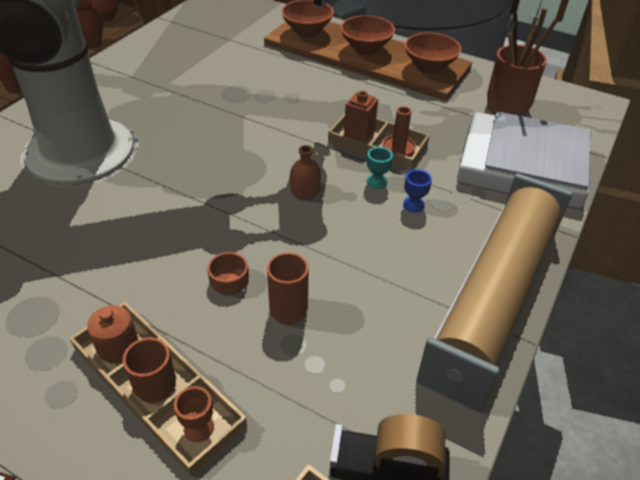

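The scene view shows all five pieces upright in their wells: jar (110,330), beaker (148,370), egg cup (194,412), vase (361,118) and candlestick (402,137). The measured heights put each one on its floor, and the unordered pots haven't moved.

```bash
python3 -c "
from station import *
print(job_done())"
```

```text
the job is handed in; nothing more can be done
None
```

Both orders are packed and handed in at about 47 s: the egg cup, short beaker and honey jar stand upright in the long carton, the bud vase and candlestick in the short one, and the other pots stand where they were.

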